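# Pack the river stone and snap the clear cover onto its box

### The arm

A 7-joint arm with a two-finger parallel gripper is mounted at the origin on a cart in front of the work surface, level with it; the furniture and walls round the work are solid. World frame = base frame: x ahead of the robot, y to its left, z up, the work surface at z = 0. Lengths are in m, angles in rad, forces in N, time in s.
With the tool pointing down it reaches from about 0.425 to 0.925 m from the base axis. Payload 6.8 kg.
Tool frame: the origin (TCP) lies midway between the tips of the shut fingers; the grasp point (between the pads) lies 19 mm behind it; z points along the fingers, x is the direction in which the jaws open and shut, and the axes are right-handed (so a half turn about z gives the same grasp; the last joint's range is limited). The gripper opens to 88 mm and grips with 3 to 60 N. Pads are 20 mm wide; open, the fingers measure 115 mm over their backs; the gripper's body (75 mm by 178 mm) begins 61 mm behind the grasp point.
Start: joints at [-1.349, 0.477, 0.022, 1.555, -0.011, 1.109, -0.083], TCP at [0.219, 0.639, 0.223] pointing down, gripper open.
Joint ranges: [-2.96, 2.96], [-0.34, 2.1], [-1.41, 1.46], [0.24, 2.44], [-1.37, 4.51], [0.17, 1.92], [-2.96, 2.96]. Speed limits (rad/s): [2.39, 2.39, 3.14, 3.14, 3.14, 3.14, 3.14].

### API

Orientations are given as a unit quaternion [x, y, z, w].
In Python, from bench import * gives the robot as it stands.
- The arm moves only by the tool step_arm, never from a script. Its argument "rows" is a list of rows, each an object of numbers: "x", "y", "z": the shift along the world's x, y, z in mm; "turn": the turn about the world's z in degrees. In form: [{"x": .., "y": .., "z": .., "turn": ..}, ...]. A call has exactly 10 rows; each row is the pose to reach, as a shift and turn from the pose commanded when the call began; what a row does not reach only later rows make up. A row lasts 1/10 s, in which the tool goes at most 50 mm and 8.59 degrees, less where a joint would pass 70% of its speed; a pose out of reach is approached as far as the arm can. A call with a gripper value outside its range is refused whole. "grip" is the opening, from 0 (shut) to 1 (fully open), set as the call begins (left out, the last holds). The fingers move at their own pace and stop on an object; "force" is the grip in N (left out, the last holds). Time passes only in rows, so rows that repeat a pose let the fingers close, or fill a call up. It gives the time, the measured TCP pose, the force and the opening at its end, in the units of the state.
- get_state(): the state, without advancing time (a new reading comes with each control period).
- snapshot(name): name is "side" or "top" or "wrist"; returns a dict with "image" (480x640x3 uint8, blue, green, red), "fx", "fy", "cx", "cy" (pixels), "R" (3x3) and "t" (3): a world point X has camera coordinates R X + t; the wrist camera has in their place "tool_from_camera" (4x4, takes a point from camera to tool coordinates, whose origin is the TCP and whose axes are the tool frame's). Camera axes: x right, y down, z forward; pixel columns grow to the right and rows downward; lengths in m; the calibration is good to about 2 mm. A picture is of the moment at which its call begins: read the wrist's pose just before it. There is no depth.
- close_job(): hands the job in, once; it reports no verdict.
Trained networks look in the newest picture that a camera, given by its name, has taken for a name from the list of things; names that differ only in an ending like _2 or _b are one class to them, and where a whole thing is asked for, a point or a joint stands for the part that bears it (a point fixed in the world has none). Each returns a list of dicts, best first, with "confidence" (0 to 1); they miss things now and then, are a little off and sometimes report something else, mostly with a low value. They report only what shows in the picture. A call takes as long as a camera call. They do not tell look-alikes from the thing itself.
- recognise(camera, label): "pixel" ([row, column] in pixels, amid what is visible of it).
The state is a dict: "t": time; "joint_pos": joint angles; "joint_vel": joint speeds; "effort": joint torques, N m; "position": TCP position; "eef_rot": TCP orientation; "ft_force": force on the tool from outside, world axes, zero at the start; "ft_torque": the same for the moment, N m; "width": finger opening in m.
Only numpy, scipy, OpenCV 4.12 (cv2) and the standard library are available. Lean on these libraries where they do the work, as an engineer would, in place of code of your own. Each camera call takes 0.05 s, during which the arm holds its last target.

### The job

Pack the pale river stone for a customer: put it in the open blue box. Pull the clear cover out from under the wooden riser by its orange tab and put it down flat on the table, wholly clear of the riser, let go of it, then take it again by its black handle, set it on the box with the stone inside and press it straight down until both orange clips have snapped under the beads and it sits fully home. Leave the stones on the riser and the other stones on the table where they are.

Things in the scene. Friction and masses are not known exactly. Their poses are not given: they have to be found in the camera images.
- box: Blue open-topped box, fixed to the table, 160 mm long (its x) x 101 mm wide (its y) x 42 mm high, walls and floor 4 mm thick. Origin at the centre of its underside, z up. On each long side a round bead 6 mm thick and 100 mm long sticks out 5.5 mm from the wall, its middle 30 mm above the table. Inside: 152 x 93 mm.
- cover: Clear cover, 171 mm long (its x) x 126 mm wide over the clips (y), 0.15 to 0.22 kg. Origin between the feet of its end skirts, on the table when it lies flat, z up. Plate 24 to 28 mm above it; the skirts under the plate pass round the box ends with 3 mm play. Fits either way round, x along the box x. Fully home its origin is 18 mm above the box origin; 11 mm higher the clips first touch.
- handle (a point): Middle of the cover's black handle block, at the centre of the cover, 46 mm above its origin; the block is 50 mm long (x), 22 mm wide (y), and stands 28 to 56 mm above the cover's origin. Axes as the cover's. Pushed down here, the clips take about 12 to 18 N together to snap over the beads.
- tab (a point): On the cover's orange upright pull tab, 74 mm from the cover's origin towards its -x end, 18 mm above the plate; the tab is 16 mm (x) x 12 mm (y), 30 mm tall (28 to 58 mm above the cover's origin). Axes as the cover's.
- clip_left (a joint): Swing of the orange sprung clip arm on the cover's +y side, hinged at the plate's edge (rad): 0 at rest, hanging down; grows as its hook is spread outward, about 0.14 while the hook passes the bead; springs back to near 0 when it has snapped under.
- clip_right (a joint): The same for the orange clip arm on the cover's -y side.
- riser: Dark wooden riser, fixed: board 130 mm deep (x) x 200 mm wide (y), 70 to 80 mm above the table, on two 12 mm side panels 172 mm apart, open in front. Origin on the table under its centre; -x is its front. The cover starts under it, tab end sticking out 50 to 65 mm in front, handle hidden; it comes out along the riser's -x. Two stones stand on its rear half.
- river_a: Pale cream river stone, smooth, 48 mm (its x) x 62 mm (its y) x 26 mm high, 0.11 kg. Origin at the centre of its underside. Lies flat in one of three places on the table, the black and the grey stone in the other two.
- flint_b: Bystander: black polished stone, 42 (x) x 56 (y) x 30 mm, origin at the centre of its underside.
- slate_b: Bystander: flat grey slate chip, 50 (x) x 70 (y) x 20 mm, origin at the centre of its underside.
- view_stone_a: Bystander: dark viewing stone on a red-brown stand, 46 x 59 x 102 mm tall, on the riser; origin at the centre of its underside.
- view_stone_b: Bystander: tan viewing stone on a dark stand, 52 x 68 x 92 mm tall, on the riser; origin at the centre of its underside.
Not all that is in view belongs to the job. What is shaped like the river_a but green is not meant.

How it is judged:
By the outcome, as a careful person would: the job done as asked, in the order asked, and still so for the second after the job is handed in, with the robot touching nothing.
It also fails if it takes over 72 s, if anything falls off the work surface, if the arm or the gripper's body presses on something with over 40 N, if the wrist force passes 120 N, or if a joint passes its speed limit or range.

## Working session

There is one attempt and no reset: what is moved stays moved. The work goes in short steps, Python scripts to look and compute and a tool call to move; the robot and the scene stay as the last step left them, time stands still between calls to the robot, and variables do not carry over. Pictures are saved under pics/ and viewed, and the job is handed in when it is done.

Besides the shell and the picture viewer there is one more tool, called after "Emit:" as a command line: name --argument value ..., lists and objects as JSON in quotes. step_arm: Moves the arm, as the interface text tells. Its arguments: {"type":"object","properties":{"rows":{"type":"array"},"grip":{"type":"number"},"force":{"type":"number"}},"required":["rows"]}

```bash
ls; mkdir -p pics
cat > h.py <<'E'
from bench import *
import numpy as np, cv2, json
def snap(n,f):
    s=get_state(); d=snapshot(n); cv2.imwrite('pics/'+f+'.png',d['image'])
    return s,d
E
python3 - <<'E'
from h import *
s=get_state(); print(s)
for n in ['side','top','wrist']:
    s,d=snap(n,n+'0'); print(n,{k:np.round(v,4).tolist() for k,v in d.items() if k!='image'})
    for l in ['box','cover','handle','tab','riser','river_a','flint_b','slate_b','view_stone_a']:
        print(l,[(np.round(r['pixel']).tolist(),round(r['confidence'],2)) for r in recognise(n,l)])
print(get_state()['t'])
E
```

```text
pics
{'t': 0.0, 'joint_pos': array([-1.34908313,  0.47775063,  0.02230466,  1.55642253, -0.01152498,
        1.10930572, -0.08312297]), 'joint_vel': array([ 2.19093146e-03,  4.80321169e-05, -1.42217841e-03,  1.38243835e-05,
        3.10330951e-04, -5.05573748e-04, -1.33328113e-03]), 'effort': array([-1.03611745e-05, -5.82859898e+01,  1.53446473e+00, -2.72598088e+01,
       -5.43656142e-02,  1.72057474e-02,  1.61058952e-04]), 'position': array([0.21840344, 0.63806288, 0.22172643]), 'eef_rot': array([ 8.13586919e-01,  5.81442647e-01, -6.88389015e-04,  5.47619666e-04]), 'ft_force': array([0.15309127, 0.49138331, 0.01175994]), 'ft_torque': array([-0.00788253, -0.01899338,  0.06447072]), 'width': 0.0876728334584528}
side {'fx': 438.8265, 'fy': 438.8265, 'cx': 322.4198, 'cy': 234.4592, 'R': [[0.8928, -0.4504, -0.0009], [-0.3009, -0.595, -0.7453], [0.3352, 0.6657, -0.6667]], 't': [-0.4961, 0.222, 0.7635]}
box [([420.0, 395.0], 0.92)]
cover [([204.0, 320.0], 0.69)]
handle [([203.0, 316.0], 0.74)]
tab [([203.0, 316.0], 0.77), ([310.0, 286.0], 0.4)]
riser [([186.0, 347.0], 0.66)]
river_a [([22
[... 359 characters left out ...]
4]}
box [([266.0, 493.0], 0.71), ([244.0, 366.0], 0.35)]
cover [([210.0, 264.0], 0.89), ([266.0, 490.0], 0.28)]
handle [([209.0, 264.0], 0.68)]
tab [([209.0, 265.0], 0.76)]
riser [([177.0, 261.0], 0.89)]
river_a [([258.0, 173.0], 0.96), ([314.0, 238.0], 0.64)]
flint_b [([291.0, 371.0], 0.6)]
slate_b [([242.0, 364.0], 0.69)]
view_stone_a [([153.0, 278.0], 0.94), ([156.0, 230.0], 0.83)]
wrist {'fx': 377.9388, 'fy': 377.9388, 'cx': 313.6086, 'cy': 236.9407, 'tool_from_camera': [[1.0, -0.0005, 0.001, 0.0006], [0.0002, 0.9613, 0.2754, -0.0742], [-0.0011, -0.2754, 0.9613, -0.1623], [0.0, 0.0, 0.0, 1.0]]}
box []
cover []
handle []
tab []
riser []
river_a []
flint_b []
slate_b []
view_stone_a []
1.5
```

View pics/side0.png

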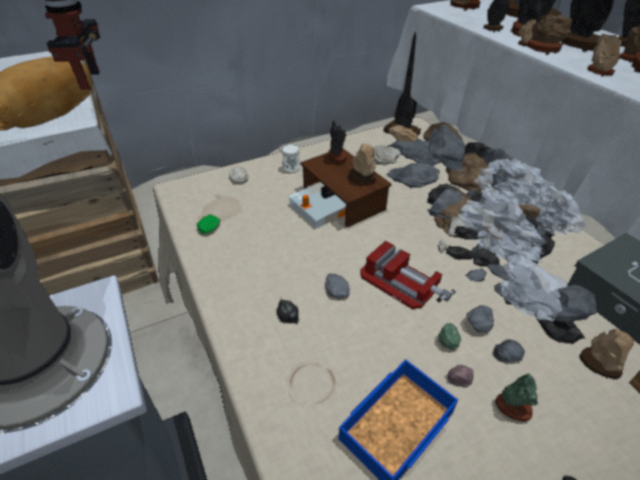

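View pics/top0.png

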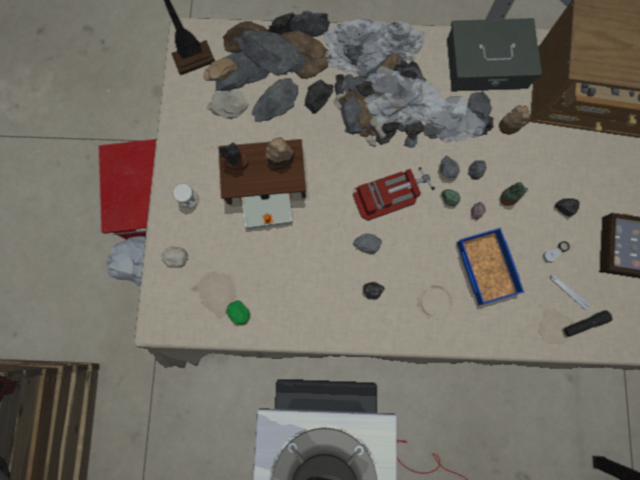

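View pics/wrist0.png

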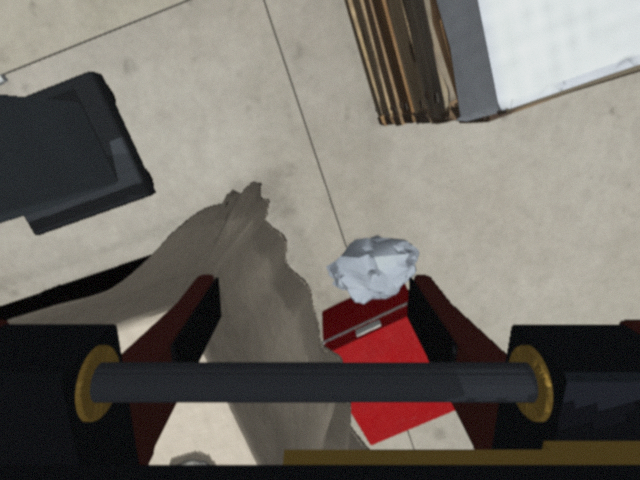

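```bash
cat >> h.py <<'E'
CAM={'side':dict(fx=438.8265,cx=322.4198,cy=234.4592,R=np.array([[0.8928,-0.4504,-0.0009],[-0.3009,-0.595,-0.7453],[0.3352,0.6657,-0.6667]]),t=np.array([-0.4961,0.222,0.7635])),
'top':dict(fx=509.1579,cx=323.974,cy=233.5872,R=np.array([[0.0365,-0.9993,-0.0018],[-0.9779,-0.0353,-0.2061],[0.2059,0.0093,-0.9785]]),t=np.array([-0.0004,0.5547,1.1304]))}
from scipy.spatial.transform import Rotation as Ro
def wcam(s,d):
    Rt=Ro.from_quat(s['eef_rot']).as_matrix(); T=np.array(d['tool_from_camera'])
    Rc=Rt@T[:3,:3]; c=Rt@T[:3,3]+s['position']
    return dict(fx=d['fx'],cx=d['cx'],cy=d['cy'],R=Rc.T,t=-Rc.T@c)
def ray(C,col,row):
    v=C['R'].T@np.array([(col-C['cx'])/C['fx'],(row-C['cy'])/C['fx'],1]); return -C['R'].T@C['t'],v/np.linalg.norm(v)
def plane(C,col,row,z):
    o,v=ray(C,col,row); return o+v*(z-o[2])/v[2]
def tri(obs):
    A=np.zeros((3,3));b=np.zeros(3);L=[]
    for C,c,r in obs:
        o,v=ray(C,c,r);P=np.eye(3)-np.outer(v,v);A+=P;b+=P@o;L.append((o,P))
    X=np.linalg.solve(A,b); return X,[np.linalg.norm(P@(X-o)) for o,P in L]
def proj(C,X):
    p=C['R']@np.asarray(X)+C['t']; return p[:2]/p[2]*C['fx']+[C['cx'],C['cy']]
def tool_yaw(s):
    R=Ro.from_quat(s['eef_rot']).as_matrix(); return np.degrees(np.arctan2(R[1,0],R[0,0]))
E
python3 - <<'E'
from h import *
T,S=CAM['top'],CAM['side']
for n,t,s in [('box',(492,267),(398,420)),('tab',(267,218),(306,201)),('river',(175,257),(238,175)),('green',(238,313),(208,224)),('black',(373,290),(288,311)),('grey',(368,243),(337,286))]:
    X,e=tri([(T,*t),(S,*s)]); print(n,X.round(3),np.round(e,4),plane(T,*t,0.013).round(3))
print(plane(T,267,175,0.075))
print(tool_yaw(get_state()))
# enlarge
im=cv2.imread('pics/top0.png')
a=cv2.resize(im[130:330,150:310],None,fx=4,fy=4,interpolation=cv2.INTER_CUBIC)[:600]; cv2.imwrite('pics/c1.png',a[:600])
a=cv2.resize(im[220:315,445:535],None,fx=6,fy=6,interpolation=cv2.INTER_CUBIC); cv2.imwrite('pics/c2.png',a)
E
```

```text
box [ 0.493 -0.379  0.028] [0.0014 0.0014] [ 0.497 -0.384  0.013]
tab [0.591 0.157 0.04 ] [0.0001 0.0001] [0.598 0.16  0.013]
river [0.493 0.376 0.012] [0.0003 0.0003] [0.493 0.376 0.013]
green [0.366 0.215 0.011] [0.0002 0.0002] [0.366 0.215 0.013]
black [ 0.432 -0.101  0.009] [0.0003 0.0003] [ 0.432 -0.101  0.013]
grey [ 0.545 -0.087  0.009] [0.0004 0.0004] [ 0.544 -0.087  0.013]
[0.68688733 0.15887632 0.075     ]
71.10259796068452
```

View pics/c1.png

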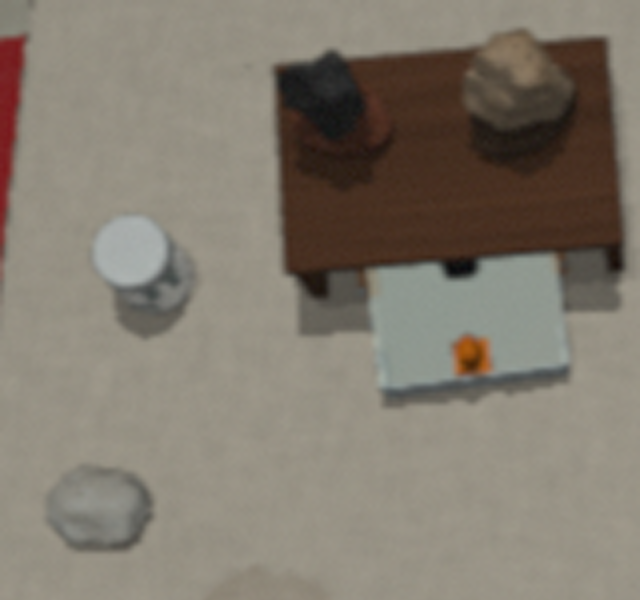

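View pics/c2.png

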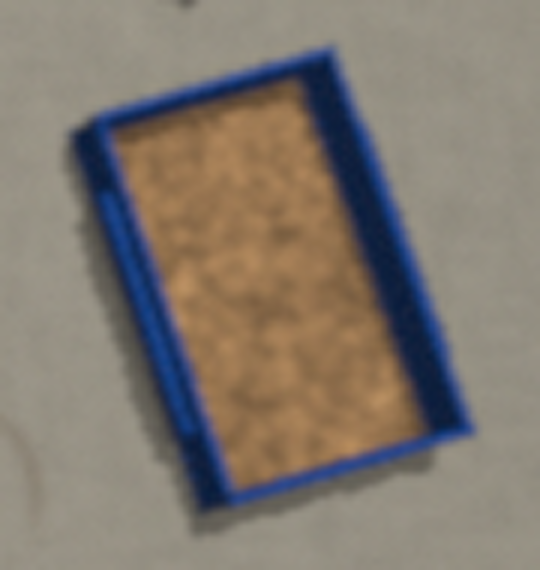

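Emit:
step_arm --rows '[{"x": 40,"y": -40,"z": -5,"turn": -8},{"x": 75,"y": -75,"z": -10,"turn": -16},{"x": 110,"y": -105,"z": -20,"turn": -24},{"x": 145,"y": -140,"z": -30,"turn": -32},{"x": 180,"y": -170,"z": -40,"turn": -40},{"x": 210,"y": -200,"z": -50,"turn": -48},{"x": 240,"y": -230,"z": -60,"turn": -56},{"x": 265,"y": -252,"z": -68,"turn": -64},{"x": 275,"y": -262,"z": -72,"turn": -71},{"x": 275,"y": -262,"z": -72,"turn": -71}]' --grip 1

```text
t: 2.5
position: [0.4954, 0.3739, 0.1502]
eef_rot: [1.0, -0.002, 0.0, 0.001]
ft_force: [-0.2, 0.9, -0.3]
width: 0.0878
```

Run:
```python
from h import *
s,d=snap('wrist','w1'); print(s['position'],tool_yaw(s),s['joint_pos'].round(2))
C=wcam(s,d)
for r in recognise('wrist','river_a'): print(r['confidence'],r['pixel'],plane(C,r['pixel'][1],r['pixel'][0],.015))
```

```text
[0.49538391 0.37386897 0.15020306] -0.2187841331553659 [-1.02  0.48  0.37  1.78 -0.21  0.92 -0.57]
0.93 [215.7, 308.7] [0.49297761 0.38212699 0.015     ]
0.71 [407.0, 180.0] [0.3704932  0.19828194 0.015     ]
```

View pics/w1.png

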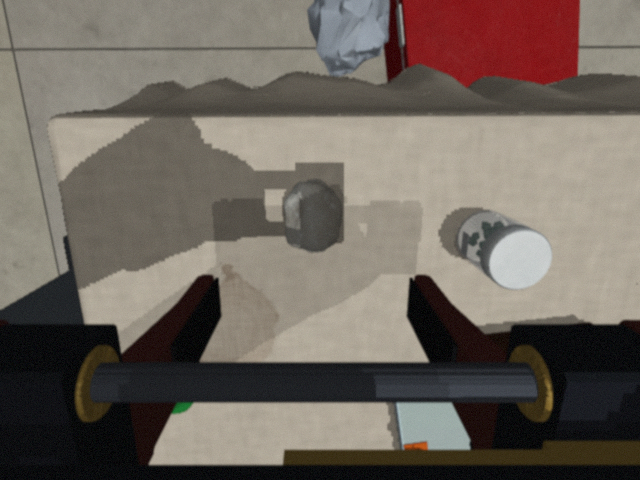

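Run:
```python
from h import *
s=get_state(); d=snapshot('wrist');C=wcam(s,d)
print(tri([(C,313.5,215.5),(CAM['top'],174.5,257)]),tri([(C,313.5,215.5),(CAM['top'],174.5,257),(CAM['side'],238,175)]))
for c,r in [(284,215),(343,215),(313,179),(313,252)]: print(plane(C,c,r,.012).round(4))
```

```text
(array([ 0.49504467,  0.38181784, -0.00288764]), [np.float64(0.0007841249947638652), np.float64(0.0007841249947638834)]) (array([0.49451834, 0.38197386, 0.00577189]), [np.float64(0.0019860348738280236), np.float64(0.002868581677615116), np.float64(0.0015071161003628)])
[0.4703 0.3857 0.012 ]
[0.5183 0.386  0.012 ]
[0.4937 0.415  0.012 ]
[0.494  0.3541 0.012 ]
```

Emit:
step_arm --rows '[{"x": -1,"y": 8,"z": -35},{"x": -1,"y": 8,"z": -75},{"x": -1,"y": 8,"z": -110},{"x": -1,"y": 8,"z": -130},{"x": -1,"y": 8,"z": -140},{"x": -1,"y": 8,"z": -146},{"x": -1,"y": 8,"z": -146},{"x": -1,"y": 8,"z": -146},{"x": -1,"y": 8,"z": -146},{"x": -1,"y": 8,"z": -146}]'

```text
$.rows[0]: bad value
```

Emit:
step_arm --rows '[{"z": 0},{"z": 0},{"z": 0},{"z": 0},{"z": 0},{"z": 0},{"z": 0},{"z": 10},{"z": 30},{"z": 60}]' --grip 0.3 --force 20

```text
$.rows[0]: bad value
```

Emit:
step_arm --rows '[{"x": -1,"y": 8,"z": -35,"turn": 0},{"x": -1,"y": 8,"z": -75,"turn": 0},{"x": -1,"y": 8,"z": -110,"turn": 0},{"x": -1,"y": 8,"z": -130,"turn": 0},{"x": -1,"y": 8,"z": -140,"turn": 0},{"x": -1,"y": 8,"z": -146,"turn": 0},{"x": -1,"y": 8,"z": -146,"turn": 0},{"x": -1,"y": 8,"z": -146,"turn": 0},{"x": -1,"y": 8,"z": -146,"turn": 0},{"x": -1,"y": 8,"z": -146,"turn": 0}]'

```text
t: 3.65
position: [0.493, 0.3851, 0.0056]
eef_rot: [1.0, 0.001, 0.001, -0.001]
ft_force: [0.7, -0.0, -0.9]
width: 0.0879
```

Emit:
step_arm --rows '[{"x": 0,"y": 0,"z": 0,"turn": 0},{"x": 0,"y": 0,"z": 0,"turn": 0},{"x": 0,"y": 0,"z": 0,"turn": 0},{"x": 0,"y": 0,"z": 0,"turn": 0},{"x": 0,"y": 0,"z": 0,"turn": 0},{"x": 0,"y": 0,"z": 0,"turn": 0},{"x": 0,"y": 0,"z": 0,"turn": 0},{"x": 0,"y": 0,"z": 10,"turn": 0},{"x": 0,"y": 0,"z": 30,"turn": 0},{"x": 0,"y": 0,"z": 60,"turn": 0}]' --grip 0.3 --force 20

```text
t: 4.65
position: [0.4913, 0.3837, 0.0643]
eef_rot: [1.0, 0.001, -0.001, 0.001]
ft_force: [0.1, 1.0, -0.9]
width: 0.0465
```

Emit:
step_arm --rows '[{"x": 0,"y": -20,"z": 30,"turn": 0},{"x": 0,"y": -60,"z": 65,"turn": 2},{"x": 0,"y": -105,"z": 90,"turn": 4},{"x": 0,"y": -150,"z": 110,"turn": 6},{"x": 0,"y": -195,"z": 120,"turn": 8},{"x": 0,"y": -240,"z": 125,"turn": 10},{"x": 0,"y": -285,"z": 130,"turn": 12},{"x": 0,"y": -330,"z": 130,"turn": 14},{"x": 0,"y": -375,"z": 130,"turn": 16},{"x": 0,"y": -420,"z": 130,"turn": 18}]'

```text
t: 5.65
position: [0.492, -0.0371, 0.1954]
eef_rot: [0.987, 0.158, 0.0, -0.0]
ft_force: [0.6, -0.7, -1.4]
width: 0.0463
```

Emit:
step_arm --rows '[{"x": 0,"y": -45,"z": 0,"turn": 2},{"x": 0,"y": -90,"z": 0,"turn": 2},{"x": 0,"y": -135,"z": 0,"turn": 2},{"x": 0,"y": -180,"z": 0,"turn": 2},{"x": 0,"y": -225,"z": 0,"turn": 2},{"x": 0,"y": -265,"z": 0,"turn": 2},{"x": 0,"y": -300,"z": 0,"turn": 2},{"x": 0,"y": -325,"z": 0,"turn": 2},{"x": 0,"y": -335,"z": 0,"turn": 2},{"x": 0,"y": -340,"z": 0,"turn": 2}]'

```text
t: 6.65
position: [0.4922, -0.3757, 0.1948]
eef_rot: [0.985, 0.174, -0.0, -0.0]
ft_force: [-0.6, 1.2, -1.3]
width: 0.046
```

Run:
```python
from h import *
import time
s,d=snap('wrist','w2'); print(s['position'],tool_yaw(s),s['joint_pos'].round(2),s['width'])
C=wcam(s,d); print(json.dumps({k:(v.tolist() if hasattr(v,'tolist') else v) for k,v in C.items()}),file=open('w2.json','w'))
```

```text
[ 0.49218345 -0.37574809  0.19478049] 20.03333810184072 [ 0.13  0.46  0.57  1.75 -0.28  1.01  1.16] 0.0460184341117015
```

View pics/w2.png

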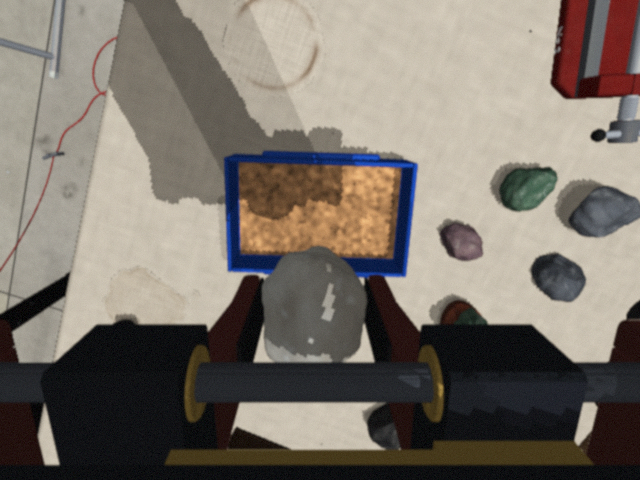

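```bash
cat >> h.py <<'E'
def birdseye(im,C,z,x0,x1,y0,y1,mm=0.5):
    # rows: x decreasing downward ; cols: y decreasing rightward
    W=np.array([[x1,y1,z],[x1,y0,z],[x0,y0,z],[x0,y1,z]])
    src=np.float32([proj(C,w) for w in W]); w=int((y1-y0)*1000/mm);h=int((x1-x0)*1000/mm)
    H=cv2.getPerspectiveTransform(src,np.float32([[0,0],[w,0],[w,h],[0,h]]))
    return cv2.warpPerspective(im,H,(w,h),flags=cv2.INTER_CUBIC)
E
python3 - <<'E'
from h import *
C=json.load(open('w2.json')); C['R']=np.array(C['R']);C['t']=np.array(C['t'])
im=cv2.imread('pics/w2.png'); b=birdseye(im,C,.042,.38,.61,-.50,-.25); 
im2=cv2.imread('pics/top0.png'); b2=birdseye(im2,CAM['top'],.042,.38,.61,-.50,-.25)
o=np.hstack([b,b2]); o=cv2.resize(o,None,fx=.8,fy=.8); cv2.imwrite('pics/b2.png',o)
# rim corners fit: blue bounding in top view
def fit(b):
    h=cv2.cvtColor(b,cv2.COLOR_BGR2HSV); m=cv2.inRange(h,(105,150,40),(125,255,255))
    n,l,st,ce=cv2.connectedComponentsWithStats(m); i=1+np.argmax(st[1:,4]); 
    r=cv2.minAreaRect(np.argwhere(l==i)[:,::-1].astype(np.float32)); return r
for q in (b,b2):
    (c,r),(w,h),a=fit(q); print('x',.61-r*.0005,'y',-.25-c*.0005,w/2,h/2,a)
E
```

```text
x 0.4967398910522461 y -0.37099848937988283 157.7822265625 107.80811309814453 71.896240234375
x 0.49511253356933593 y -0.3688997497558594 156.7303009033203 110.52252197265625 71.73209381103516
```

View pics/b2.png

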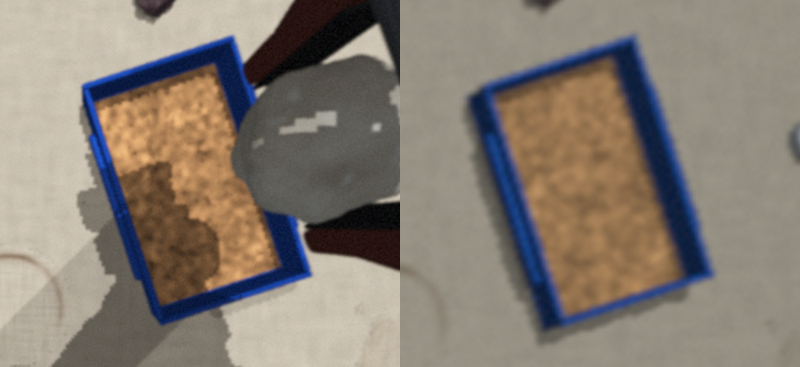

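Emit:
step_arm --rows '[{"x": 5,"y": 3,"z": -30,"turn": -2},{"x": 5,"y": 3,"z": -70,"turn": -2},{"x": 5,"y": 3,"z": -110,"turn": -2},{"x": 5,"y": 3,"z": -145,"turn": -2},{"x": 5,"y": 3,"z": -165,"turn": -2},{"x": 5,"y": 3,"z": -173,"turn": -2},{"x": 5,"y": 3,"z": -178,"turn": -2},{"x": 5,"y": 3,"z": -181,"turn": -2},{"x": 5,"y": 3,"z": -181,"turn": -2},{"x": 5,"y": 3,"z": -181,"turn": -2}]'

```text
t: 7.7
position: [0.4982, -0.3727, 0.0147]
eef_rot: [0.988, 0.157, 0.001, 0.0]
ft_force: [0.0, 0.3, -0.5]
width: 0.0465
```

Emit:
step_arm --rows '[{"x": 0,"y": 0,"z": 0,"turn": 0},{"x": 0,"y": 0,"z": 0,"turn": 0},{"x": 0,"y": 0,"z": 0,"turn": 0},{"x": 0,"y": 0,"z": 0,"turn": 0},{"x": 0,"y": 0,"z": 15,"turn": 0},{"x": 0,"y": 0,"z": 40,"turn": 0},{"x": 0,"y": 0,"z": 80,"turn": 0},{"x": 0,"y": 15,"z": 125,"turn": 0},{"x": 0,"y": 45,"z": 165,"turn": 0},{"x": 0,"y": 80,"z": 190,"turn": 0}]' --grip 0.75

```text
t: 8.7
position: [0.498, -0.2936, 0.2078]
eef_rot: [0.988, 0.156, 0.002, 0.001]
ft_force: [0.5, 0.5, 0.9]
width: 0.0657
```

Run:
```python
from h import *
s,d=snap('wrist','w3'); print(s['position'],tool_yaw(s),s['joint_pos'].round(2),s['width'],s['ft_force'])
C=wcam(s,d); print(json.dumps({k:(v.tolist() if hasattr(v,'tolist') else v) for k,v in C.items()}),file=open('w3.json','w'))
b=birdseye(d['image'],C,.042,.38,.61,-.50,-.25); b2=birdseye(snapshot('top')['image'],CAM['top'],.042,.38,.61,-.50,-.25)
cv2.imwrite('pics/b3.png',cv2.resize(np.hstack([b,b2]),None,fx=.8,fy=.8))
```

```text
[ 0.4979806  -0.29363138  0.20779315] 17.923708074502972 [-0.04  0.37  0.6   1.84 -0.25  1.    0.97] 0.06573215104882378 [0.49543902 0.4950926  0.90152792]
```

View pics/w3.png

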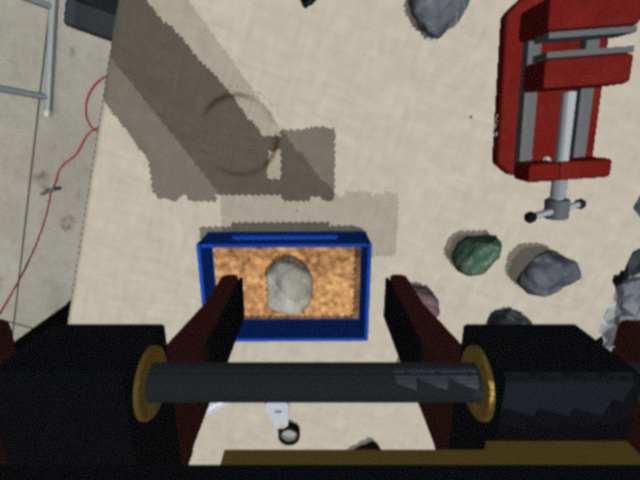

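View pics/b3.png

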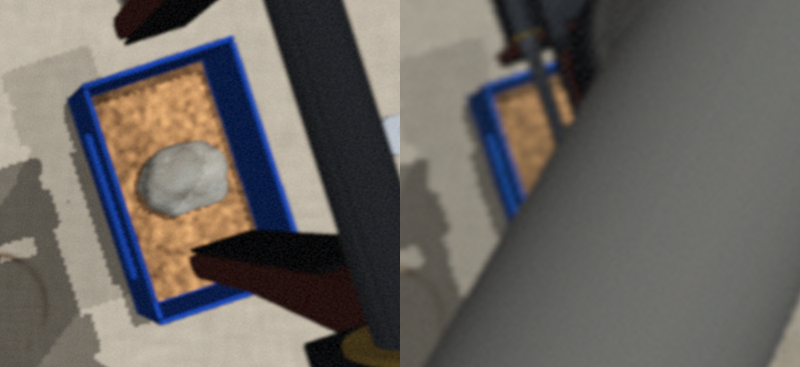

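Run:
```python
from h import *
T=CAM['top']
f=lambda c,r,z: plane(T,150+c/4,130+r/4,z)
a,b=f(383,390,.026),f(567,370,.026); print(a,b,np.degrees(np.arctan2(-(b-a)[0],-(b-a)[1]))*-1,np.linalg.norm(b-a))
a,b=f(287,270,.08),f(622,245,.08); print(a,b,np.degrees(np.arctan2((a-b)[0],(a-b)[1])),np.linalg.norm(b-a))
a,b=f(277,66,.08),f(607,39,.08); print(a,b,np.degrees(np.arctan2((a-b)[0],(a-b)[1])))
im=cv2.imread('pics/top0.png')
o=np.hstack([birdseye(im,T,z,.54,.78,.04,.28,.5) for z in (.028,.08)]); cv2.imwrite('pics/b4.png',cv2.resize(o,None,fx=.8,fy=.8))
```

```text
[0.56919376 0.20849972 0.026     ] [0.58551154 0.09858208 0.026     ] 8.444145407613888 0.1111222668192477
[0.62676677 0.2600996  0.08      ] [0.64886666 0.0661977  0.08      ] -6.502204691336119 0.19515725649535315
[0.75196842 0.27581822 0.08      ] [0.77600901 0.08072853 0.08      ] -7.0250513399601715
```

View pics/b4.png

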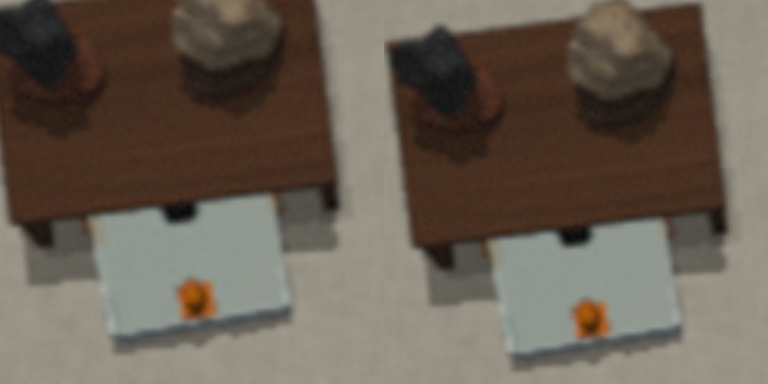

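Emit:
step_arm --rows '[{"x": 10,"y": 40,"z": 10,"turn": 8},{"x": 20,"y": 85,"z": 10,"turn": 16},{"x": 30,"y": 130,"z": 10,"turn": 24},{"x": 40,"y": 175,"z": 10,"turn": 32},{"x": 50,"y": 220,"z": 10,"turn": 40},{"x": 60,"y": 265,"z": 10,"turn": 48},{"x": 70,"y": 310,"z": 10,"turn": 56},{"x": 78,"y": 355,"z": 0,"turn": 64},{"x": 84,"y": 395,"z": -20,"turn": 72},{"x": 87,"y": 430,"z": -40,"turn": 79}]' --grip 0.6

```text
t: 9.8
position: [0.5853, 0.1393, 0.1634]
eef_rot: [0.66, 0.751, 0.001, 0.0]
ft_force: [0.4, -0.5, -0.4]
width: 0.0526
```

Emit:
step_arm --rows '[{"x": 0,"y": 19,"z": -15,"turn": 0},{"x": 0,"y": 19,"z": -15,"turn": 0},{"x": 0,"y": 19,"z": -15,"turn": 0},{"x": 0,"y": 19,"z": -15,"turn": 0},{"x": 0,"y": 19,"z": -15,"turn": 0},{"x": 0,"y": 19,"z": -15,"turn": 0},{"x": 0,"y": 19,"z": -15,"turn": 0},{"x": 0,"y": 19,"z": -15,"turn": 0},{"x": 0,"y": 19,"z": -15,"turn": 0},{"x": 0,"y": 19,"z": -15,"turn": 0}]'

```text
t: 10.8
position: [0.5846, 0.1567, 0.1487]
eef_rot: [0.662, 0.75, -0.0, -0.0]
ft_force: [-0.8, 0.2, 0.3]
width: 0.0529
```

```bash
cat >> h.py <<'E'
def look(f):
    s,d=snap('wrist',f); C=wcam(s,d)
    print(s['position'].round(4),round(tool_yaw(s),2),'w',round(s['width'],4),'F',s['ft_force'].round(1),'j',s['joint_pos'].round(2),'t',s['t'])
    json.dump({k:(v.tolist() if hasattr(v,'tolist') else v) for k,v in C.items()},open(f+'.json','w')); return s,d,C
def load(f):
    C=json.load(open(f+'.json')); C['R']=np.array(C['R']);C['t']=np.array(C['t']); return C
E
python3 - <<'E'
from h import *
s,d,C=look('w4')
for r in recognise('wrist','tab'): print(r['confidence'],r['pixel'],plane(C,r['pixel'][1],r['pixel'][0],.045))
E
```

```text
[0.5846 0.1567 0.1487] 97.11 w 0.0529 F [-0.8  0.2  0.3] j [-0.49  0.44  0.16  1.81 -0.09  0.9   1.41] t 10.8
```

View pics/w4.png

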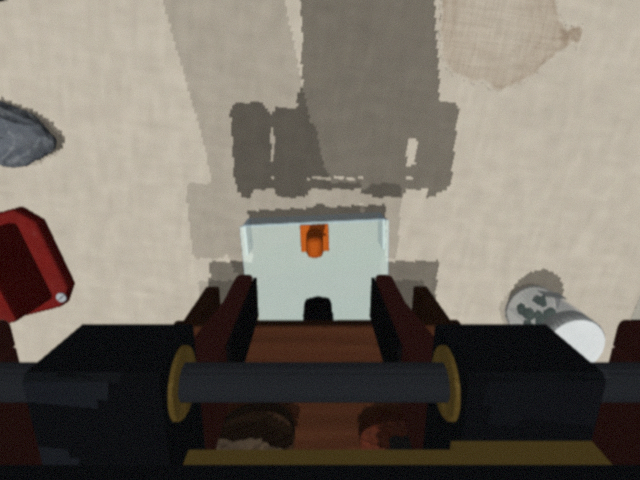

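Run:
```python
from h import *
C=load('w4'); T=CAM['top']
a,b=plane(C,242,224,.028),plane(C,387,219,.028); print('front',a,b,np.degrees(np.arctan2(-(b-a)[0],(b-a)[1])),np.linalg.norm(b-a))
print('tab tri',tri([(C,315,245),(T,150+472/4,130+352/4)]))
for z in (.028,.046,.058): print(z,plane(C,315,227,z),plane(C,315,243,z),plane(C,315,256,z), plane(T,268,218,z))
b=birdseye(cv2.imread('pics/w4.png'),C,.028,.54,.66,.09,.23,.25); cv2.imwrite('pics/b5.png',b)
```

```text
front [0.58812187 0.10174055 0.028     ] [0.57044118 0.21201976 0.028     ] 9.108519636953385 0.11168755790764513
tab tri (array([0.59677352, 0.15819376, 0.02529066]), [np.float64(0.0025471101685766084), np.float64(0.002547110168576466)])
0.028 [0.58355791 0.15789393 0.028     ] [0.59638388 0.15950439 0.028     ] [0.60703787 0.16084214 0.028     ] [0.59410363 0.15617403 0.028     ]
0.046 [0.57894764 0.15722362 0.046     ] [0.59095761 0.15873162 0.046     ] [0.60093377 0.15998426 0.046     ] [0.58981055 0.15394738 0.046     ]
0.058 [0.57587413 0.15677674 0.058     ] [0.58734009 0.15821644 0.058     ] [0.59686438 0.15941234 0.058     ] [0.58694849 0.15246295 0.058     ]
```

View pics/b5.png

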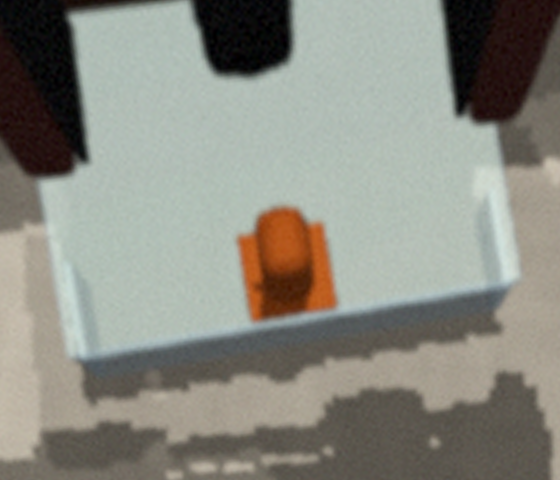

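Emit:
step_arm --rows '[{"x": 6,"y": 1,"z": -30,"turn": 2},{"x": 6,"y": 1,"z": -65,"turn": 2},{"x": 6,"y": 1,"z": -90,"turn": 2},{"x": 6,"y": 1,"z": -105,"turn": 2},{"x": 6,"y": 1,"z": -112,"turn": 2},{"x": 6,"y": 1,"z": -115,"turn": 2},{"x": 6,"y": 1,"z": -115,"turn": 2},{"x": 6,"y": 1,"z": -115,"turn": 2},{"x": 6,"y": 1,"z": -115,"turn": 2},{"x": 6,"y": 1,"z": -115,"turn": 2}]' --grip 0.6

```text
t: 11.9
position: [0.591, 0.1578, 0.0344]
eef_rot: [0.649, 0.761, 0.001, 0.0]
ft_force: [-0.9, 0.0, -0.5]
width: 0.0525
```

Emit:
step_arm --rows '[{"x": 0,"y": 0,"z": 0,"turn": 0},{"x": 0,"y": 0,"z": 0,"turn": 0},{"x": 0,"y": 0,"z": 0,"turn": 0},{"x": 0,"y": 0,"z": 0,"turn": 0},{"x": 0,"y": 0,"z": 0,"turn": 0},{"x": 0,"y": 0,"z": 0,"turn": 0},{"x": 0,"y": 0,"z": 0,"turn": 0},{"x": 0,"y": 0,"z": 0,"turn": 0},{"x": 0,"y": 0,"z": 0,"turn": 0},{"x": 0,"y": 0,"z": 0,"turn": 0}]' --grip 0 --force 15

```text
t: 12.9
position: [0.5905, 0.1577, 0.0336]
eef_rot: [0.649, 0.761, -0.0, -0.0]
ft_force: [0.1, 1.0, -0.3]
width: 0.0118
```

Emit:
step_arm --rows '[{"x": -5,"y": -1,"z": 0,"turn": 0},{"x": -15,"y": -2,"z": 0,"turn": 0},{"x": -32,"y": -4,"z": 0,"turn": 0},{"x": -52,"y": -7,"z": 0,"turn": 0},{"x": -74,"y": -10,"z": 0,"turn": 0},{"x": -96,"y": -13,"z": 0,"turn": 0},{"x": -116,"y": -16,"z": 0,"turn": 0},{"x": -134,"y": -19,"z": 0,"turn": 0},{"x": -145,"y": -20,"z": 0,"turn": 0},{"x": -150,"y": -21,"z": 0,"turn": 0}]'

```text
t: 13.9
position: [0.4393, 0.1365, 0.0338]
eef_rot: [0.649, 0.761, -0.0, -0.0]
ft_force: [1.3, 0.2, -1.9]
width: 0.012
```

Emit:
step_arm --rows '[{"x": 0,"y": 0,"z": 0,"turn": 0},{"x": 0,"y": 0,"z": 0,"turn": 0},{"x": 0,"y": 0,"z": 0,"turn": 0},{"x": 0,"y": 0,"z": 0,"turn": 0},{"x": 0,"y": 0,"z": 0,"turn": 0},{"x": 0,"y": 0,"z": 10,"turn": 0},{"x": 0,"y": 0,"z": 40,"turn": 0},{"x": 0,"y": 0,"z": 80,"turn": 0},{"x": 10,"y": 0,"z": 120,"turn": 0},{"x": 30,"y": 5,"z": 150,"turn": 0}]' --grip 0.6

```text
t: 14.9
position: [0.4703, 0.1411, 0.1868]
eef_rot: [0.649, 0.761, 0.001, 0.0]
ft_force: [1.2, 1.2, -0.3]
width: 0.0529
```

Run:
```python
from h import *
s,d,C=look('w5')
snap('top','top5')
for r in recognise('wrist','handle'): print(r['confidence'],r['pixel'],plane(C,r['pixel'][1],r['pixel'][0],.046))
```

```text
[0.4703 0.1411 0.1868] 99.08 w 0.0529 F [ 1.2  1.2 -0.3] j [-0.57  0.21  0.17  2.03 -0.05  0.89  1.36] t 14.9
0.89 [250.4, 313.9] [0.49480282 0.14560993 0.046     ]
```

View pics/w5.png

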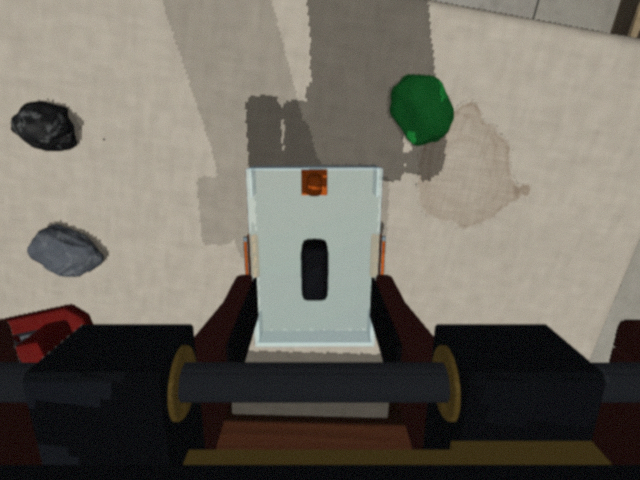

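View pics/top5.png

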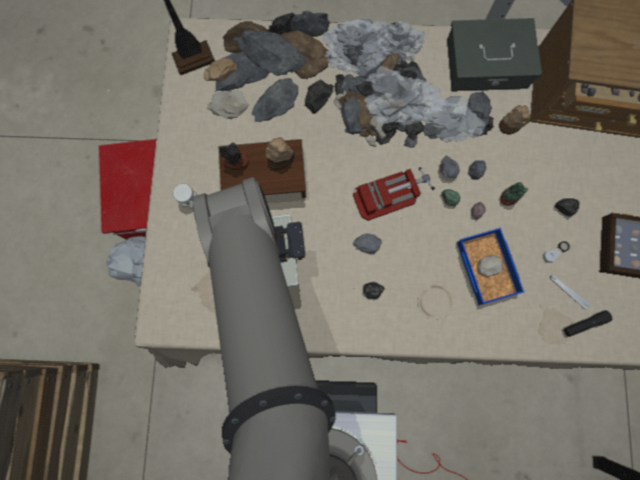

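Emit:
step_arm --rows '[{"x": 0,"y": 0,"z": 0,"turn": -8},{"x": 0,"y": 0,"z": 0,"turn": -16},{"x": 0,"y": 0,"z": 0,"turn": -24},{"x": 0,"y": 0,"z": 0,"turn": -32},{"x": 0,"y": 0,"z": 0,"turn": -40},{"x": 0,"y": 0,"z": 0,"turn": -48},{"x": 0,"y": 0,"z": 0,"turn": -56},{"x": 0,"y": 0,"z": 0,"turn": -64},{"x": 0,"y": 0,"z": 0,"turn": -72},{"x": 0,"y": 0,"z": 0,"turn": -80}]'

```text
t: 16.05
position: [0.469, 0.141, 0.1824]
eef_rot: [0.987, 0.163, -0.001, 0.0]
ft_force: [-0.8, 0.4, -0.5]
width: 0.0527
```

Emit:
step_arm --rows '[{"x": 4,"y": 0,"z": 0,"turn": -8},{"x": 8,"y": 1,"z": 0,"turn": -16},{"x": 12,"y": 2,"z": 0,"turn": -24},{"x": 16,"y": 3,"z": 0,"turn": -32},{"x": 20,"y": 4,"z": 0,"turn": -40},{"x": 24,"y": 5,"z": 0,"turn": -48},{"x": 28,"y": 6,"z": 0,"turn": -56},{"x": 32,"y": 7,"z": 0,"turn": -64},{"x": 36,"y": 7,"z": 0,"turn": -72},{"x": 42,"y": 7,"z": 0,"turn": -80}]'

```text
t: 17.05
position: [0.511, 0.1482, 0.1824]
eef_rot: [0.861, -0.509, -0.001, 0.001]
ft_force: [-0.3, 0.6, -0.3]
width: 0.0523
```

Emit:
step_arm --rows '[{"x": 0,"y": 0,"z": 0,"turn": -8},{"x": 0,"y": 0,"z": 0,"turn": -16},{"x": 0,"y": 0,"z": 0,"turn": -20},{"x": 0,"y": 0,"z": 0,"turn": -20},{"x": 0,"y": 0,"z": 0,"turn": -20},{"x": 0,"y": 0,"z": 0,"turn": -20},{"x": 0,"y": 0,"z": 0,"turn": -20},{"x": 0,"y": 0,"z": 0,"turn": -20},{"x": 0,"y": 0,"z": 0,"turn": -20},{"x": 0,"y": 0,"z": 0,"turn": -20}]'

```text
t: 18.05
position: [0.5126, 0.1486, 0.1837]
eef_rot: [0.761, -0.649, -0.0, -0.0]
ft_force: [0.0, -0.1, 0.2]
width: 0.0529
```

Run:
```python
from h import *
s,d,C=look('w6')
for z in (.028,.056):
  A=birdseye(cv2.imread('pics/w5.png'),load('w5'),z,.40,.62,.07,.22,.5);B=birdseye(d['image'],C,z,.40,.62,.07,.22,.5)
  cv2.imwrite('pics/b6_%d.png'%(z*1000),cv2.resize(np.hstack([A,B]),None,fx=1.3,fy=1.3))
```

```text
[0.5126 0.1486 0.1837] -80.89 w 0.0529 F [ 0.  -0.1  0.2] j [-0.99  0.35  0.74  1.97 -0.29  0.93 -1.51] t 18.05
```

View pics/w6.png

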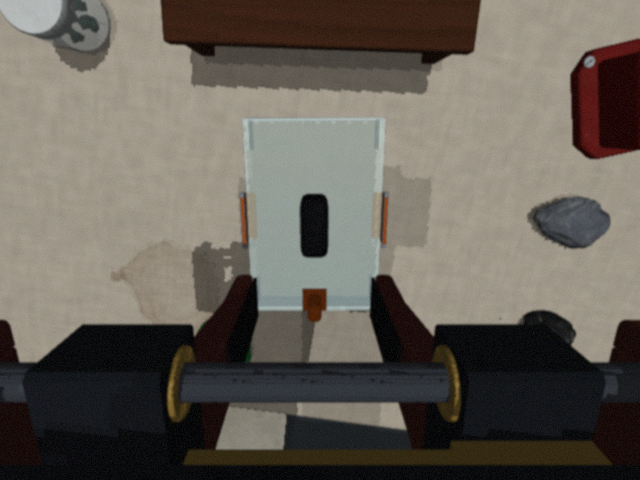

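View pics/b6_28.png

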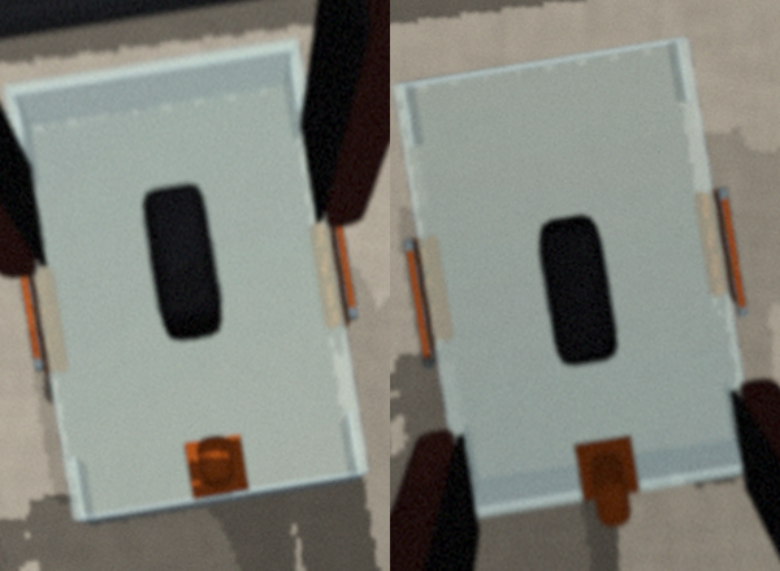

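View pics/b6_56.png

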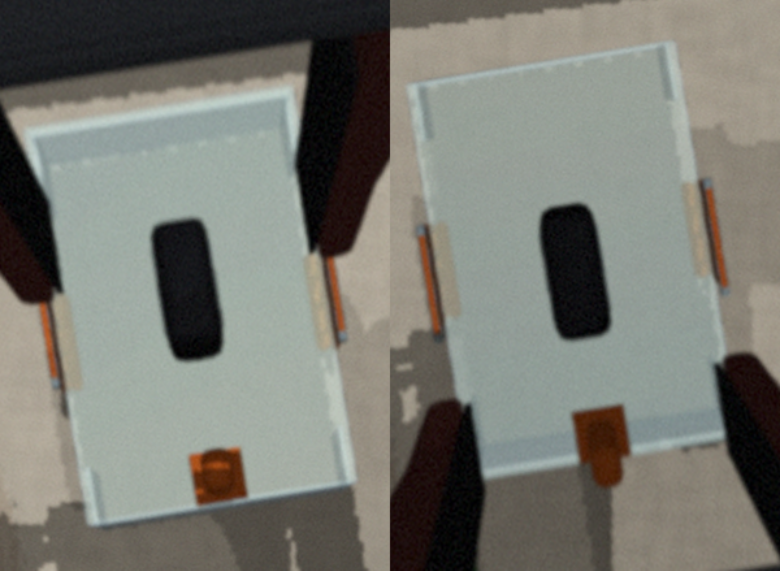

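Emit:
step_arm --rows '[{"x": 0,"y": 0,"z": -30,"turn": 0},{"x": 0,"y": 0,"z": -70,"turn": 0},{"x": 0,"y": 0,"z": -105,"turn": 0},{"x": 0,"y": 0,"z": -130,"turn": 0},{"x": 0,"y": 0,"z": -143,"turn": 0},{"x": 0,"y": 0,"z": -149,"turn": 0},{"x": 0,"y": 0,"z": -151,"turn": 0},{"x": 0,"y": 0,"z": -151,"turn": 0},{"x": 0,"y": 0,"z": -151,"turn": 0},{"x": 0,"y": 0,"z": -151,"turn": 0}]'

```text
t: 19.1
position: [0.5132, 0.1489, 0.0335]
eef_rot: [0.761, -0.649, 0.0, -0.001]
ft_force: [-0.4, -0.1, 0.2]
width: 0.0529
```

Emit:
step_arm --rows '[{"x": 0,"y": 0,"z": 0,"turn": 0},{"x": 0,"y": 0,"z": 0,"turn": 0},{"x": 0,"y": 0,"z": 0,"turn": 0},{"x": 0,"y": 0,"z": 0,"turn": 0},{"x": 0,"y": 0,"z": 0,"turn": 0},{"x": 0,"y": 0,"z": 0,"turn": 0},{"x": 0,"y": 0,"z": 0,"turn": 0},{"x": 0,"y": 0,"z": 0,"turn": 0},{"x": 0,"y": 0,"z": 0,"turn": 0},{"x": 0,"y": 0,"z": 0,"turn": 0}]' --grip 0 --force 40

```text
t: 20.1
position: [0.5126, 0.1486, 0.0327]
eef_rot: [0.761, -0.649, 0.0, 0.0]
ft_force: [-0.8, -0.5, 1.0]
width: 0.0218
```

Emit:
step_arm --rows '[{"x": 0,"y": 0,"z": 10,"turn": 0},{"x": 0,"y": 0,"z": 30,"turn": 0},{"x": 0,"y": 0,"z": 60,"turn": 0},{"x": 0,"y": -15,"z": 90,"turn": 1},{"x": -2,"y": -40,"z": 110,"turn": 2},{"x": -4,"y": -75,"z": 120,"turn": 3},{"x": -6,"y": -110,"z": 120,"turn": 4},{"x": -8,"y": -150,"z": 120,"turn": 5},{"x": -10,"y": -190,"z": 120,"turn": 6},{"x": -12,"y": -230,"z": 120,"turn": 7}]'

```text
t: 21.1
position: [0.5001, -0.0828, 0.1531]
eef_rot: [0.799, -0.601, -0.0, -0.0]
ft_force: [0.2, 0.6, -1.8]
width: 0.0217
```

Emit:
step_arm --rows '[{"x": -1,"y": -40,"z": 0,"turn": 1},{"x": -2,"y": -80,"z": 0,"turn": 2},{"x": -3,"y": -120,"z": 0,"turn": 2},{"x": -3,"y": -160,"z": 0,"turn": 2},{"x": -3,"y": -200,"z": 0,"turn": 2},{"x": -3,"y": -235,"z": 0,"turn": 2},{"x": -3,"y": -265,"z": 0,"turn": 2},{"x": -3,"y": -283,"z": 0,"turn": 2},{"x": -3,"y": -291,"z": 0,"turn": 2},{"x": -3,"y": -291,"z": 0,"turn": 2}]'

```text
t: 22.1
position: [0.497, -0.3731, 0.1528]
eef_rot: [0.809, -0.588, -0.0, 0.0]
ft_force: [-0.9, 0.5, -2.1]
width: 0.022
```

Run:
```python
from h import *
s,d,C=look('w7'); snap('side','side7'); snap('top','top7')
```

```text
[ 0.497  -0.3731  0.1528] -72.0 w 0.022 F [-0.9  0.5 -2.1] j [ 0.05  0.55  0.69  1.79 -0.42  0.96 -0.34] t 22.1
```

View pics/w7.png

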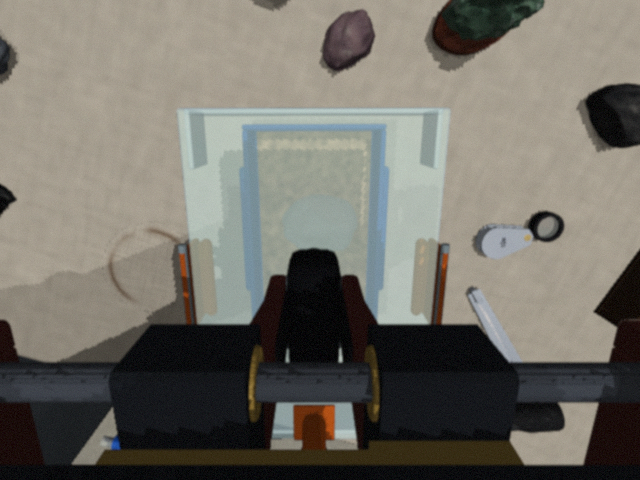

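View pics/side7.png

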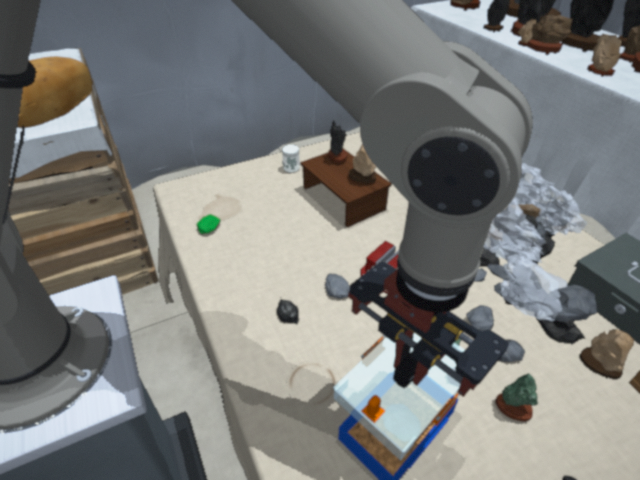

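Run:
```python
from h import *
C=load('w7'); im=cv2.imread('pics/w7.png')
p=np.array([.497,-.3731]); th=np.radians(18); ux=np.array([np.cos(th),np.sin(th)]); uy=np.array([-ux[1],ux[0]])
def rep(n,c,r,z):
    X=plane(C,c,r,z)[:2]-p; print(n,'along',(X@ux*1000).round(1),'across',(X@uy*1000).round(1))
for n,c,r in [('boxTL',244,126),('boxTR',386,126),('lowL',247,290),('lowR',383,290)]: rep(n,c,r,.042)
for n,c,r in [('covTL',180,109),('covTR',449,109)]: rep(n,c,r,.148)
rep('beadL',241,200,.030);rep('beadR',388,200,.030)
cv2.imwrite('pics/w7z.png',cv2.resize(im[95:330,165:465],None,fx=2.6,fy=2.5,interpolation=cv2.INTER_CUBIC))
```

```text
boxTL along 78.8 across 48.2
boxTR along 78.7 across -50.2
lowL along -44.6 across 52.2
lowR along -44.5 across -54.4
covTL along 85.1 across 55.8
covTR along 85.1 across -56.9
beadL along 24.6 across 55.4
beadR along 24.6 across -56.8
```

View pics/w7z.png

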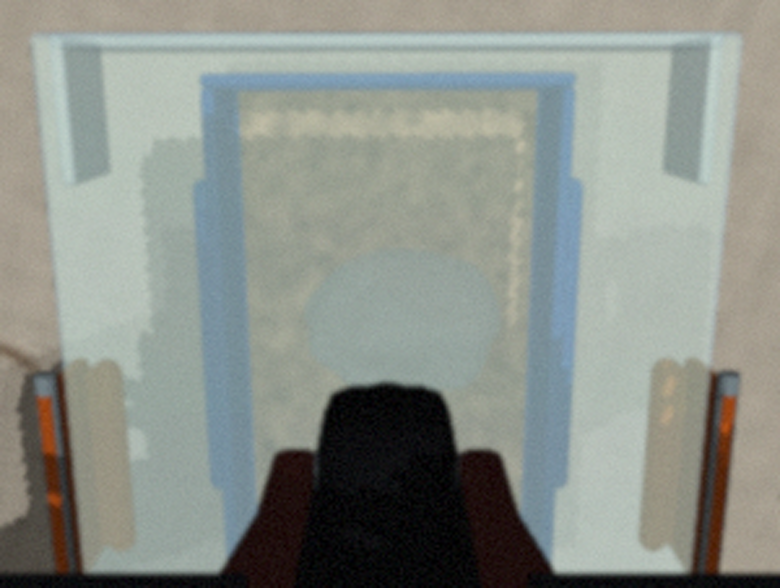

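Run:
```python
from h import *
C=load('w7')
p=np.array([.497,-.3731]); th=np.radians(18); ux=np.array([np.cos(th),np.sin(th)])
for r in (167,290): print((plane(C,243,r,.031)[:2]-p)@ux*1000)
```

```text
49.59998776425876
-49.48911092274678
```

Emit:
step_arm --rows '[{"x": 0,"y": 0,"z": -15,"turn": 0},{"x": 0,"y": 0,"z": -35,"turn": 0},{"x": 0,"y": 0,"z": -55,"turn": 0},{"x": 0,"y": 0,"z": -68,"turn": 0},{"x": 0,"y": 0,"z": -76,"turn": 0},{"x": 0,"y": 0,"z": -81,"turn": 0},{"x": 0,"y": 0,"z": -84,"turn": 0},{"x": 0,"y": 0,"z": -87,"turn": 0},{"x": 0,"y": 0,"z": -89,"turn": 0},{"x": 0,"y": 0,"z": -89,"turn": 0}]'

```text
t: 23.25
position: [0.4977, -0.3724, 0.0637]
eef_rot: [0.81, -0.587, 0.0, -0.0]
ft_force: [0.1, 0.3, -2.0]
width: 0.0222
```

Run:
```python
from h import *
s,d,C=look('w8'); print(s['ft_torque'])
snap('side','side8')
cv2.imwrite('pics/w8z.png',cv2.resize(d['image'][60:330,140:490],None,fx=2.2,fy=2.2,interpolation=cv2.INTER_CUBIC))
```

```text
[ 0.4977 -0.3724  0.0637] -71.9 w 0.0222 F [ 0.1  0.3 -2. ] j [ 0.11  0.66  0.61  1.84 -0.51  0.8  -0.28] t 23.25
[-0.00969529  0.10215992  0.0223705 ]
```

View pics/w8z.png

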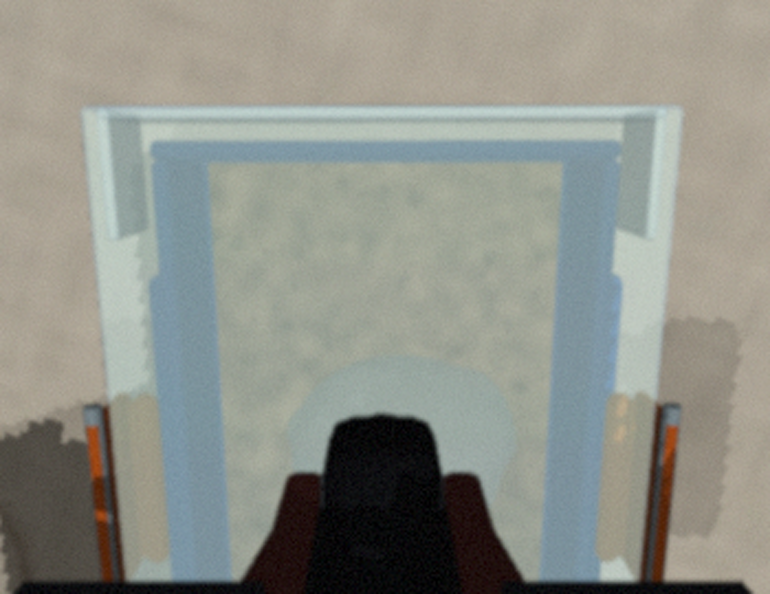

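Emit:
step_arm --rows '[{"x": 0,"y": 0,"z": -1,"turn": 0},{"x": 0,"y": 0,"z": -2,"turn": 0},{"x": 0,"y": 0,"z": -3,"turn": 0},{"x": 0,"y": 0,"z": -4,"turn": 0},{"x": 0,"y": 0,"z": -5,"turn": 0},{"x": 0,"y": 0,"z": -6,"turn": 0},{"x": 0,"y": 0,"z": -6,"turn": 0},{"x": 0,"y": 0,"z": -6,"turn": 0},{"x": 0,"y": 0,"z": -6,"turn": 0},{"x": 0,"y": 0,"z": -6,"turn": 0}]'

```text
t: 24.35
position: [0.4986, -0.374, 0.0609]
eef_rot: [0.809, -0.587, 0.002, -0.0]
ft_force: [-3.5, 1.1, 21.2]
width: 0.022
```

Run:
```python
from h import *
s,d,C=look('w9'); print(s['ft_torque'],Ro.from_quat(s['eef_rot']).as_matrix()[:,2])
s2,d2=snap('side','side9'); print(get_state()['ft_force'])
cv2.imwrite('pics/w9z.png',cv2.resize(d['image'][60:330,140:490],None,fx=2.2,fy=2.2,interpolation=cv2.INTER_CUBIC))
cv2.imwrite('pics/side9z.png',cv2.resize(d2['image'][300:480,300:500],None,fx=3.2,fy=3.2,interpolation=cv2.INTER_CUBIC))
```

```text
[ 0.4986 -0.374   0.0609] -71.93 w 0.022 F [-3.5  1.1 21.2] j [ 0.11  0.66  0.61  1.84 -0.51  0.8  -0.27] t 24.35
[1.07156913 1.21651717 0.12676714] [ 0.00338559 -0.00124959 -0.99999349]
[-4.12926047  1.57500524 21.33651558]
```

View pics/w9z.png

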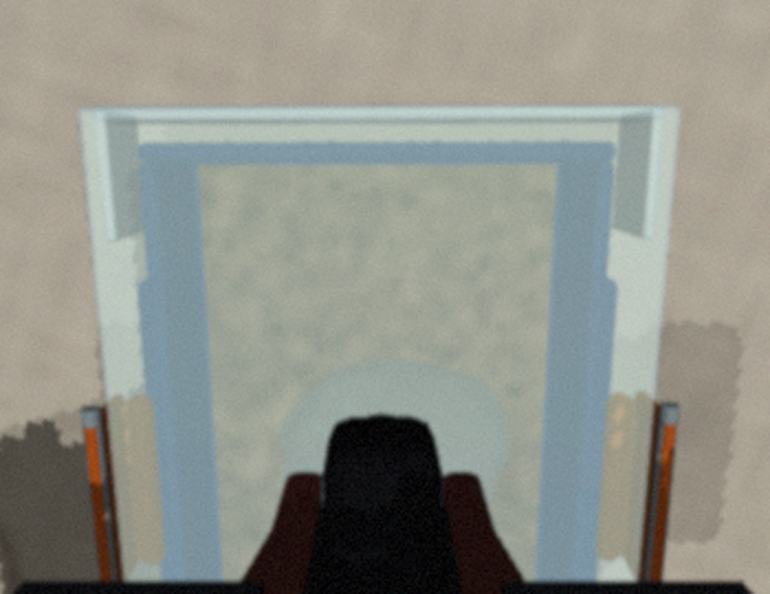

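View pics/side9z.png

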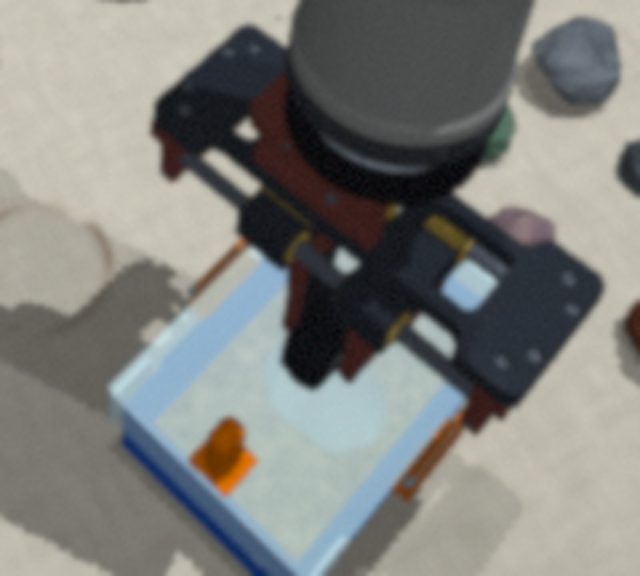

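Emit:
step_arm --rows '[{"x": 0,"y": 1,"z": 0,"turn": 0},{"x": 0,"y": 1,"z": 0,"turn": 0},{"x": 0,"y": 1,"z": -1,"turn": 0},{"x": 0,"y": 1,"z": -1,"turn": 0},{"x": 0,"y": 1,"z": -2,"turn": 0},{"x": 0,"y": 1,"z": -2,"turn": 0},{"x": 0,"y": 1,"z": -2,"turn": 0},{"x": 0,"y": 1,"z": -2,"turn": 0},{"x": 0,"y": 1,"z": -2,"turn": 0},{"x": 0,"y": 1,"z": -2,"turn": 0}]'

```text
t: 25.45
position: [0.4982, -0.3721, 0.0557]
eef_rot: [0.81, -0.587, 0.001, 0.0]
ft_force: [2.9, -4.4, -0.6]
width: 0.0217
```

Run:
```python
from h import *
s,d,C=look('w10'); print(s['ft_torque'],Ro.from_quat(s['eef_rot']).as_matrix()[:,2])
cv2.imwrite('pics/w10z.png',cv2.resize(d['image'][60:330,140:490],None,fx=2.2,fy=2.2,interpolation=cv2.INTER_CUBIC))
```

```text
[ 0.4982 -0.3721  0.0557] -71.9 w 0.0217 F [ 2.9 -4.4 -0.6] j [ 0.11  0.67  0.6   1.85 -0.51  0.79 -0.27] t 25.45
[-1.17260925 -0.67153419  0.02246981] [ 0.0010929  -0.00164551 -0.99999805]
```

View pics/w10z.png

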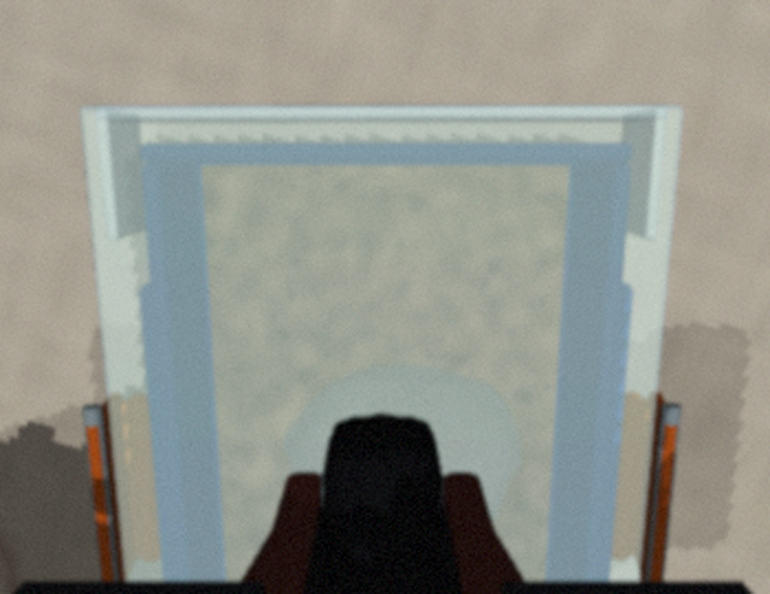

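Emit:
step_arm --rows '[{"x": 0,"y": -1,"z": 0,"turn": 0},{"x": 0,"y": -1,"z": -1,"turn": 0},{"x": 0,"y": -1,"z": -2,"turn": 0},{"x": 0,"y": -1,"z": -3,"turn": 0},{"x": 0,"y": -1,"z": -4,"turn": 0},{"x": 0,"y": -1,"z": -5,"turn": 0},{"x": 0,"y": -1,"z": -6,"turn": 0},{"x": 0,"y": -1,"z": -6,"turn": 0},{"x": 0,"y": -1,"z": -6,"turn": 0},{"x": 0,"y": -1,"z": -6,"turn": 0}]'

```text
t: 26.5
position: [0.4964, -0.3711, 0.0506]
eef_rot: [0.81, -0.587, -0.002, -0.001]
ft_force: [-5.3, 5.0, 11.9]
width: 0.0221
```

Run:
```python
from h import *
s,d,C=look('w11'); print(s['ft_torque'])
s2,d2=snap('side','side11')
cv2.imwrite('pics/w11z.png',cv2.resize(d['image'][60:330,140:490],None,fx=2.2,fy=2.2,interpolation=cv2.INTER_CUBIC))
cv2.imwrite('pics/side11z.png',cv2.resize(d2['image'][300:480,300:500],None,fx=3.2,fy=3.2,interpolation=cv2.INTER_CUBIC))
```

```text
[ 0.4964 -0.3711  0.0506] -71.9 w 0.0221 F [-5.3  5.  11.9] j [ 0.12  0.67  0.6   1.85 -0.52  0.78 -0.26] t 26.5
[0.57376956 1.02508828 0.0423905 ]
```

View pics/w11z.png

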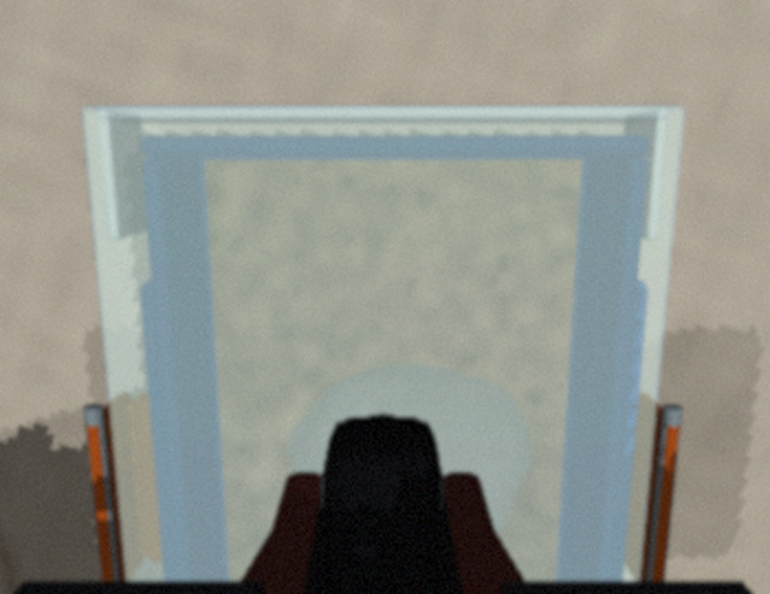

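View pics/side11z.png

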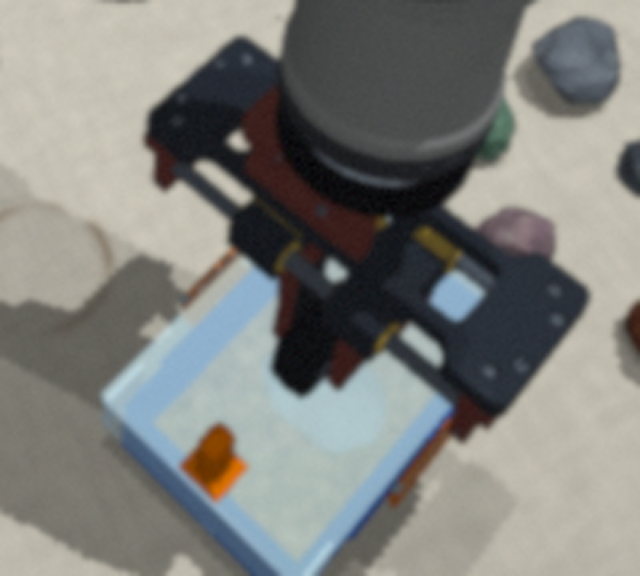

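Emit:
step_arm --rows '[{"x": 0,"y": 0,"z": 1,"turn": 0},{"x": 0,"y": 0,"z": 1,"turn": 0},{"x": 0,"y": 0,"z": 1,"turn": 0},{"x": 0,"y": 0,"z": 1,"turn": 0},{"x": 0,"y": 0,"z": 1,"turn": 0},{"x": 0,"y": 0,"z": 1,"turn": 0},{"x": 0,"y": 0,"z": 1,"turn": 0},{"x": 0,"y": 0,"z": 1,"turn": 0},{"x": 0,"y": 0,"z": 1,"turn": 0},{"x": 0,"y": 0,"z": 1,"turn": 0}]'

```text
t: 27.6
position: [0.4971, -0.3715, 0.0506]
eef_rot: [0.81, -0.587, -0.001, -0.0]
ft_force: [-3.7, 4.6, 5.8]
width: 0.0218
```

Run:
```python
from h import *
s,d,C=look('w12'); print(s['ft_torque'])
cv2.imwrite('pics/w12z.png',cv2.resize(d['image'][60:330,140:490],None,fx=2.2,fy=2.2,interpolation=cv2.INTER_CUBIC))
```

```text
[ 0.4971 -0.3715  0.0506] -71.89 w 0.0218 F [-3.7  4.6  5.8] j [ 0.12  0.67  0.6   1.85 -0.52  0.78 -0.26] t 27.6
[ 0.67214827  0.69018226 -0.04067705]
```

View pics/w12z.png

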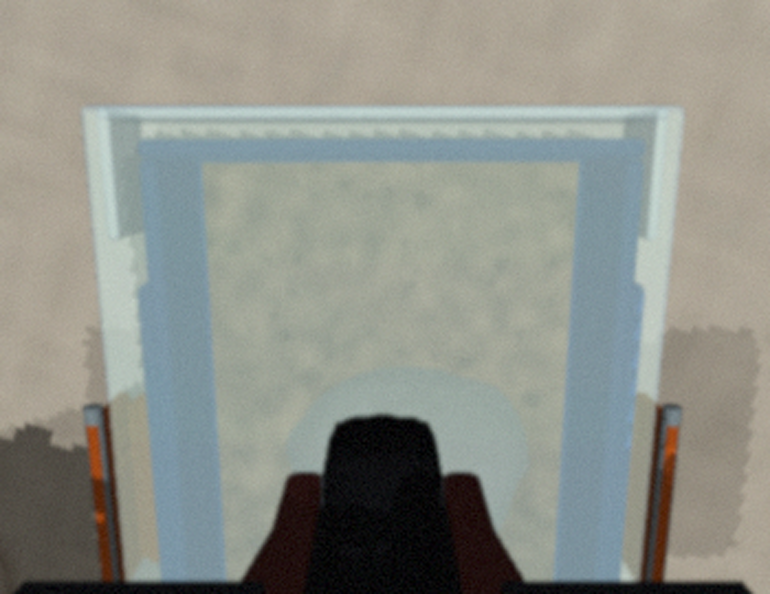

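Emit:
step_arm --rows '[{"x": 0,"y": -1,"z": -1,"turn": 0},{"x": 0,"y": -1,"z": -2,"turn": 0},{"x": 0,"y": -1,"z": -3,"turn": 0},{"x": 0,"y": -1,"z": -4,"turn": 0},{"x": 0,"y": -1,"z": -4,"turn": 0},{"x": 0,"y": -1,"z": -4,"turn": 0},{"x": 0,"y": -1,"z": -4,"turn": 0},{"x": 0,"y": -1,"z": -4,"turn": 0},{"x": 0,"y": -1,"z": -4,"turn": 0},{"x": 0,"y": -1,"z": -4,"turn": 0}]'

```text
t: 28.65
position: [0.4973, -0.3714, 0.0504]
eef_rot: [0.81, -0.587, -0.002, -0.003]
ft_force: [-11.8, 16.7, 43.3]
width: 0.0221
```

Emit:
step_arm --rows '[{"x": 0,"y": 0,"z": 3,"turn": 0},{"x": 0,"y": 0,"z": 4,"turn": 0},{"x": 0,"y": 0,"z": 4,"turn": 0},{"x": 0,"y": 0,"z": 4,"turn": 0},{"x": 0,"y": 0,"z": 4,"turn": 0},{"x": 0,"y": 0,"z": 4,"turn": 0},{"x": 0,"y": 0,"z": 4,"turn": 0},{"x": 0,"y": 0,"z": 4,"turn": 0},{"x": 0,"y": 0,"z": 4,"turn": 0},{"x": 0,"y": 0,"z": 4,"turn": 0}]'

```text
t: 29.65
position: [0.4979, -0.3735, 0.0507]
eef_rot: [0.81, -0.587, 0.0, 0.0]
ft_force: [1.3, -0.4, 0.7]
width: 0.0215
```

Emit:
step_arm --rows '[{"x": 0,"y": 0,"z": 0,"turn": 0},{"x": 0,"y": 0,"z": 0,"turn": 0},{"x": 0,"y": 0,"z": 0,"turn": 0},{"x": 0,"y": 0,"z": 0,"turn": 0},{"x": 0,"y": 0,"z": 5,"turn": 0},{"x": 0,"y": 0,"z": 20,"turn": 0},{"x": 0,"y": 0,"z": 45,"turn": 0},{"x": 0,"y": 0,"z": 75,"turn": 0},{"x": 0,"y": 0,"z": 105,"turn": 0},{"x": 0,"y": 0,"z": 130,"turn": 0}]' --grip 0.6

```text
t: 30.65
position: [0.4977, -0.374, 0.1837]
eef_rot: [0.809, -0.587, 0.001, -0.0]
ft_force: [0.4, -0.1, 0.2]
width: 0.0531
```

Run:
```python
from h import *
s,d,C=look('w13'); s2,d2=snap('side','side13')
cv2.imwrite('pics/w13z.png',cv2.resize(d['image'][80:350,140:490],None,fx=2.2,fy=2.2,interpolation=cv2.INTER_CUBIC))
cv2.imwrite('pics/side13z.png',cv2.resize(d2['image'][300:480,300:500],None,fx=3.2,fy=3.2,interpolation=cv2.INTER_CUBIC))
```

```text
[ 0.4977 -0.374   0.1837] -71.93 w 0.0531 F [ 0.4 -0.1  0.2] j [ 0.03  0.51  0.72  1.76 -0.39  1.01 -0.36] t 30.65
```

View pics/w13z.png

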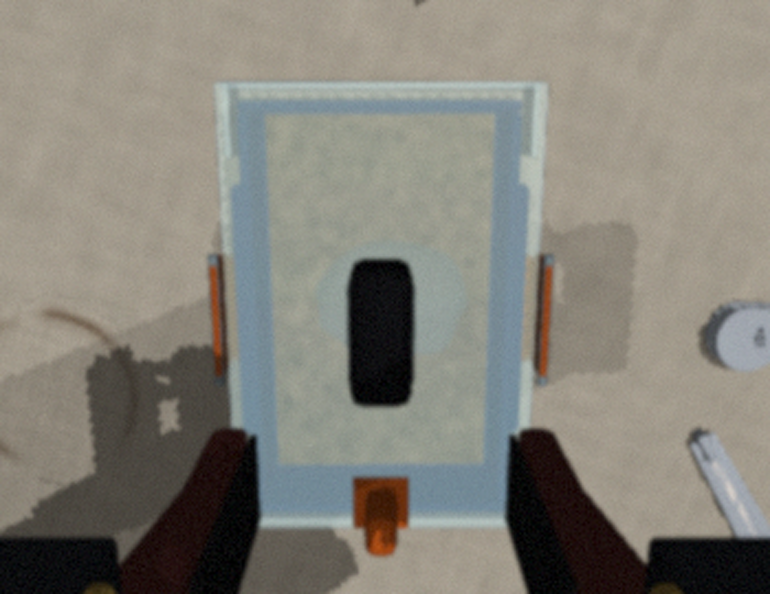

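View pics/side13z.png

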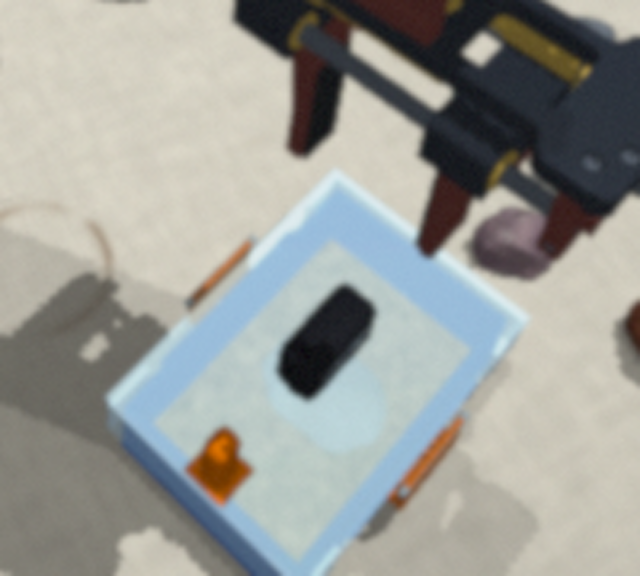

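Run:
```python
from h import *
C=load('w13'); S=CAM['side']
# plate corners: far two
def wz(c,r): return c/2.2+140, r/2.2+80
def sz(c,r): return c/3.2+300, r/3.2+300
for n,a,b in [('far +y',(217,84),(335,172)),('far -y',(546,84),(527,318)),('tab top-ish',(381,545),(223,435))]:
    print(n,tri([(C,*wz(*a)),(S,*sz(*b))]))
# height from known plate width: apparent at z=.042..046
for z in (.042,.046,.057): 
    a,b=plane(C,*wz(217,84),z),plane(C,*wz(546,84),z); print(z,np.linalg.norm(a-b))
s,d=snap('top','top13')
a=cv2.imread('pics/top0.png'); df=cv2.absdiff(a,d['image']).max(2)
for n,(c,r) in dict(black=(373,290),grey=(368,243),green=(238,313),va=(232,155),vb=(280,152)).items(): print(n,df[r-12:r+12,c-12:c+12].mean())
```

```text
far +y (array([ 0.56078226, -0.29299766,  0.03935207]), [np.float64(0.00040878297443114597), np.float64(0.0004087829744311308)])
far -y (array([ 0.59598082, -0.40208355,  0.04123124]), [np.float64(0.0004701022757528316), np.float64(0.00047010227575294063)])
tab top-ish (array([ 0.42698995, -0.39670061,  0.07836684]), [np.float64(0.00019415923030106902), np.float64(0.00019415923030097925)])
0.042 0.11480758468681444
0.046 0.11329714117935398
0.057 0.10914342153383771
black 5.776041666666667
grey 5.979166666666667
green 6.105902777777778
va 4.005208333333333
vb 4.802083333333333
```

View pics/top13.png

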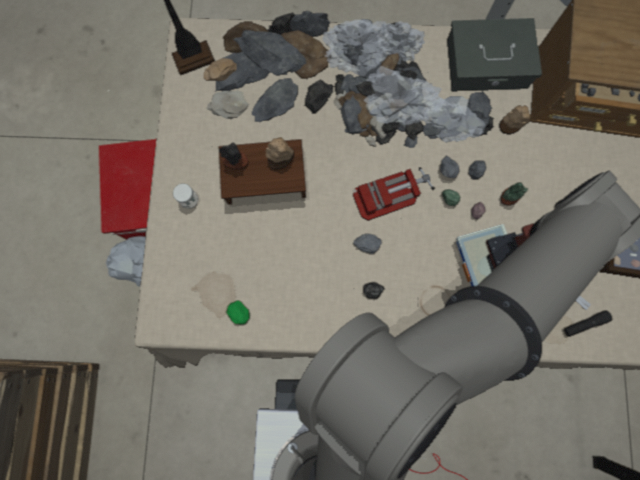

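```bash
python3 -c "
from bench import *
print(close_job())"
```

```text
the job is handed in; nothing more can be done
None
```

The pale stone is in the blue box and the cover is on and fully home. I handed the job in at about 31 s of the 72 s.

**What I did:** I set the stone flat near the middle of the box. I then pulled the cover about 150 mm out by its orange tab and let go of it flat on the table, about 30 mm clear of the riser. I took it again by its black handle, set it on the box and pressed it straight down.

**Final checks that agree:**
- **Height:** the cover stopped hard with the tool 18 mm above its height when the cover lay on the table, which is the stated home position.
- **Clips:** the push built to about 21 N, then dropped to zero as the clips passed the beads. After letting go, the cover looks level and centred, and both clips hang symmetrically. I could not see the hooks themselves under the beads.
- **Other stones:** the black, grey and green stones and the two on the riser look unmoved from the start.

**What disagreed:**
- **Snap force:** the 21 N at the first press was a little over the stated 12 to 18 N.
- **Sideways shift:** the cover slid 1 to 3 mm sideways while pressing. It centred itself again when I eased off.
- **Final press:** I pressed once more to be sure and it briefly read 43 N at the wrist, through the fingers on the handle. That is well under the 120 N wrist limit, but above the 40 N limit if that limit also counts pressing with the fingers.
- **Plate height:** the camera put the plate's corners at 39 to 41 mm, against 42 to 46 mm expected. I put that down to measurement error.

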